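# Shut, latch and quick-spin a microcentrifuge

## Task

Give the tubes in the white benchtop microcentrifuge a quick spin: with the fingertips push its open lid gently down until it is fully shut, then push the blue latch slide toward the lid until it is fully home over the lid's steel lip, and only then press the green quick-spin key all the way down. The machine spins only while the key is held, so finish with the finger still holding the key down. Only push: grip and lift nothing, do not slam the lid, and leave the glassware and tools beside it where they are.

Things in the scene. Friction and masses are not known exactly. Their poses are not given: they have to be found in the camera images.
- centrifuge: White benchtop microcentrifuge, 252 (x) x 222 (y) x 130 mm tall with the lid shut, fixed to the worktop. Origin: centre of its underside. Its +x points from the control deck at the front to the hinge at the back, +y to its left, +z up. The front deck (x from -126 to -57 mm) is flat, 102 mm above the underside; the tub behind it is 114 mm high and holds a round steel bowl with a rotor and small coloured tubes.
- lid (a joint): Opening angle of the lid in rad: 0 is fully shut (level), it stands between 0.85 and 1.25 at the start, limit 1.35. A stiff friction hinge: the lid stays wherever it is left and must be pushed all the way down (about 2 to 4 N near its front edge).
- lid_hinge (a point): Middle of the lid's hinge axis at the back of the machine, 122 mm behind and 121.5 mm above the machine's origin. The axis runs along the machine's y. Axes as the machine's.
- lid_edge (a point): Point on the outer (upper) face of the lid in the middle of its width, 158 mm from the hinge axis and 12 mm from the front edge of the lid plate. The lid is a white plate 170 mm long (from the hinge line) x 196 mm wide x 14 mm thick with a round clear window 86 mm across, 88 mm from the hinge; its outer face lies 8 mm outside the hinge axis and looks up when shut, to the back and up when open. A steel lip 60 mm wide and 4 mm thick sticks out 12 mm beyond the front edge.
- latch (a joint): Travel of the blue latch slide in m: 0 fully drawn back toward the front (lid free), 0.018 fully home toward the lid (machine's +x), where its steel tongue lies over the lid's lip with about 3 mm to spare. It moves with about 2 N of friction and stays where it is left. The tongue blocks the lid if it is pushed home first.
- latch_push (a point): Centre of the front face of the latch's blue upright thumb piece, the face to push toward the machine's +x. The thumb piece is 76 mm wide (y), 12 mm thick (x) and stands 6 to 28 mm above the deck; this point is 20 mm above the deck.
- key (a joint): Travel of the green quick-spin key in m: 0 up, 0.005 fully down. Spring return: 1.5 N to start, 5 N fully down.
- key_top (a point): Centre of the top of the round green quick-spin key, 22 mm across, on a black collar 38 mm across at the right end of the front deck; 21 mm above the deck when up, its collar 12 mm above the deck. It is pressed straight down.
- beaker_small: Bystander: small glass beaker, 56 mm across, 66 mm tall, left of the machine. Origin: centre of its underside.
- amber_vial: Bystander: amber vial with black cap, 32 mm across, 56 mm tall, left of the machine. Origin: centre of its underside.
- reagent_bottle: Bystander: small amber reagent bottle with brown stopper, 40 mm across, 95 mm tall, right of the machine. Origin: centre of its underside.
- dropper: Bystander: clear plastic dropper bottle with white tip, 27 mm across, 88 mm tall, right of the machine. Origin: centre of its underside.
- forceps: Bystander: steel forceps, 18 x 128 x 10 mm, lying flat to the right of the machine's front, along the machine's x. Origin: centre of its underside.

How it is judged:
By the outcome, as a careful person would: the job done as asked, in the order asked, and still so for the second after the job is handed in, while the arm keeps its last pose, push and grip.
It also fails if it takes over 51 s, if anything falls off the work surface, if the arm or the gripper's body presses on something with over 40 N, if the wrist force passes 120 N, or if a joint passes its speed limit or range.

## Robot

A 6-joint arm with a two-finger parallel gripper is mounted at the origin on a cart in front of the work surface, level with it; the furniture and walls round the work are solid. World frame = base frame: x ahead of the robot, y to its left, z up, the work surface at z = 0. Lengths are in m, angles in rad, forces in N, time in s.
With the tool pointing down it reaches from about 0.3 to 0.875 m from the base axis. Payload 4.2 kg.
Tool frame: the origin (TCP) lies between the finger pads; the fingertips stand 19 mm ahead of it and the grasp point (between the pads) is the TCP (tcp_to_tips is the distance from the TCP to the fingertips, in m); z points along the fingers, y is the line along which they close (so a half turn about z gives the same grasp; the last joint's range is limited). The gripper opens to 85 mm and grips with 20 to 120 N. Pads are 22 mm wide; open, the fingers measure 114 mm over their backs; the gripper's body (76 mm by 85 mm) begins 54 mm behind the grasp point. The pads swing forward as they close: fully open they stand 13 mm farther back than shut.
Start: joints at [1.262, 0.32, 1.565, -0, 1.257, -0.02], TCP at [0.164, 0.551, 0.25] pointing down, gripper open.
Joint ranges: [-3.11, 3.11], [-0.84, 2.01], [0.21, 2.61], [-1.34, 4.49], [0.05, 2.63], [-2.56, 2.56]. Speed limits (rad/s): [2.57, 2.57, 3.14, 3.14, 3.14, 3.14].

## Interface

Orientations are given as a unit quaternion [x, y, z, w].
In Python, from plant import state, camera, job_done, tcp_to_tips gives the robot as it stands. The module is installed in compiled form; this text tells all that it offers.
- The arm moves only by the tool arm_command, never from a script. Its argument "series" is a list of rows, each a list of 6 numbers: the shift along the tool's x, y, z scaled (see below), then the turn, a rotation vector about the tool's x, y, z scaled (see below). A call has 1 to 10 rows; each row is the pose to reach, as a shift and turn from the pose commanded when the call began, along the tool's axes at that moment; what a row does not reach only later rows make up. The controller multiplies each number of a shift by 0.8 m and each number of a turn by 90 degrees. A row lasts 1/12 s, in which the tool goes at most 41.7 mm and 7.16 degrees, less where a joint would pass 70% of its speed; a pose out of reach is approached as far as the arm can. A call with a number of a shift or a turn outside -1 to 1 is refused whole. A call with a gripper value outside its range is refused whole. "hand" is the opening, from 0 (shut) to 1 (fully open), set as the call begins (left out, the last holds). The fingers move at their own pace and stop on an object; "squeeze" is the grip in N (left out, the last holds). Time passes only in rows, so rows that repeat a pose let the fingers close. It gives the time, the measured TCP pose, the force, the opening and the grip force at its end, in the units of the state.
- state(): the state, without advancing time (a new reading comes with each control period).
- camera(name): name is "scene" or "top" or "wrist"; returns a dict with "image" (400x640x3 uint8, blue, green, red), "mtx" (3x3 intrinsics, pixels), "pose" (4x4, takes a point from camera to world coordinates). Camera axes: x right, y down, z forward; pixel columns grow to the right and rows downward; lengths in m; the calibration is good to about 2 mm. The wrist camera is an equidistant fisheye: a pixel r from the principal point sees the ray r / f radians off the axis. A picture is of the moment at which its call begins. There is no depth.
- job_done(): hands the job in; it is judged then, once.
The state is a dict: "clock": time; "joints": joint angles; "qvel": joint speeds; "tau": joint torques, N m; "position": TCP position; "tool_rot": TCP orientation; "force": force on the tool from outside, world axes, zero at the start; "moment": the same for the moment, N m; "gripper_width": opening from 0.0 (shut) to 1.0 (fully open); "grasp_force": force on a finger pad.
Only numpy, scipy, OpenCV 4.12 (cv2) and the standard library are available. Lean on these libraries where they do the work, as an engineer would, in place of code of your own. Each camera call takes 0.05 s, during which the arm holds its last target. There are 200 camera calls.

## Working session

There is one attempt and no reset: what is moved stays moved. The work goes in short steps, Python scripts to look and compute and a tool call to move; the robot and the scene stay as the last step left them, time stands still between calls to the robot, and variables do not carry over. Pictures are saved under pics/ and viewed, at most 10 in all, crops included, and the job is handed in when it is done.

Besides the shell and the picture viewer there is one more tool, called after "Emit:" as name(argument=value, ...), one argument or row to a line, values as JSON. arm_command: Moves the arm, as the interface text tells. Its arguments: {"type":"object","properties":{"series":{"type":"array","items":{"type":"array","items":{"type":"number","minimum":-1,"maximum":1}}},"hand":{"type":"number"},"squeeze":{"type":"number"}},"required":["series"]}

```bash
mkdir -p pics; python3 - <<'E'
from plant import state,camera,tcp_to_tips
import cv2,numpy as np,pickle
d={}
for n in("scene","top"):
    d[n]=camera(n);cv2.imwrite(f"pics/{n}0.png",d[n]["image"]);print(n,d[n]["mtx"].tolist(),d[n]["pose"].round(3).tolist())
pickle.dump(d,open("c0.pkl","wb"))
s=state();print(s["clock"],s["position"],s["tool_rot"],s["force"],tcp_to_tips)
E
```

```text
scene [[471.6186032526451, 0.0, 316.29934479929665], [0.0, 471.6186032526451, 198.2112128933128], [0.0, 0.0, 1.0]] [[0.999, -0.034, 0.032, 0.515], [-0.046, -0.85, 0.524, -0.42], [0.009, -0.525, -0.851, 0.904], [0.0, 0.0, 0.0, 1.0]]
top [[391.869723703046, 0.0, 314.0828305351752], [0.0, 391.869723703046, 200.741501905037], [0.0, 0.0, 1.0]] [[0.019, -0.985, 0.173, 0.419], [-1.0, -0.016, 0.019, 0.046], [-0.016, -0.173, -0.985, 0.985], [0.0, 0.0, 0.0, 1.0]]
0.1 [0.163638   0.55080586 0.24959565] [ 1.43907618e-01  9.89590815e-01 -7.74185374e-04 -1.28274013e-04] [0.26832233 0.78597267 0.07680189] 0.019
```

View pics/scene0.png

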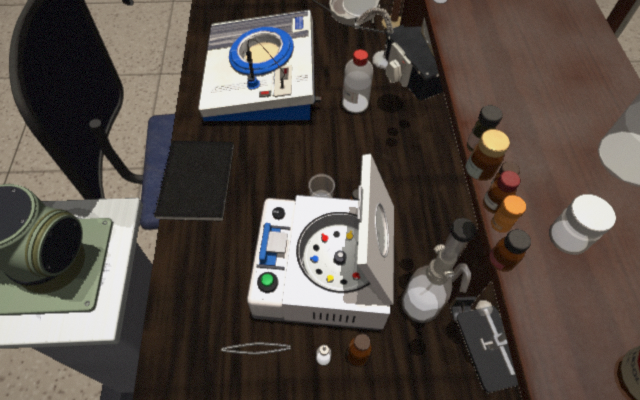

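View pics/top0.png

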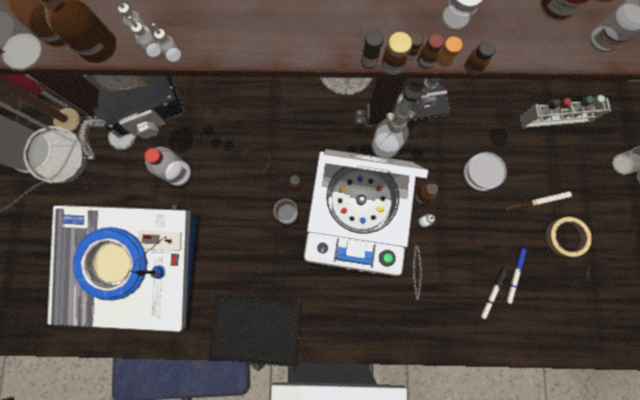

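The scene view shows the open machine with its green key at (267,282) and blue latch at (268,245). In the top view the key is at (388,257), the deck front runs from (305,260) to (403,273), and the lid edge is near (375,160).

```bash
cat > h.py <<'E'
import numpy as np,cv2,pickle
def ray(c,u,v):
    d=c["pose"][:3,:3]@np.array([(u-c["mtx"][0,2])/c["mtx"][0,0],(v-c["mtx"][1,2])/c["mtx"][1,1],1.]);return c["pose"][:3,3],d/np.linalg.norm(d)
def plane(c,u,v,z):
    o,d=ray(c,u,v);return o+d*(z-o[2])/d[2]
def tri(r):
    A=sum(np.eye(3)-np.outer(d,d) for o,d in r);b=sum((np.eye(3)-np.outer(d,d))@o for o,d in r);p=np.linalg.solve(A,b)
    return p,[np.linalg.norm(np.cross(p-o,d)) for o,d in r]
def blob(img,lo,hi,box):
    m=cv2.inRange(cv2.cvtColor(img,cv2.COLOR_BGR2HSV),lo,hi);k=np.zeros_like(m);x0,y0,x1,y1=box;k[y0:y1,x0:x1]=m[y0:y1,x0:x1]
    n,l,s,c=cv2.connectedComponentsWithStats(k);i=1+s[1:,4].argmax();return c[i],s[i]
E
python3 - <<'E'
from h import *
d=pickle.load(open("c0.pkl","rb"))
S,T=d["scene"],d["top"]
g=(45,100,60),(75,255,255)
a=blob(S["image"],*g,(240,180,310,330));b=blob(T["image"],*g,(300,140,420,280));print(a,b)
p,e=tri([ray(S,*a[0]),ray(T,*b[0])]);print("key",p,e)
bl=(100,120,60),(130,255,255)
for n,c,bx in(("s",S,(240,180,310,330)),("t",T,(300,140,420,280))):print(n,blob(c["image"],*bl,bx))
x=cv2.resize(S["image"][150:340,240:400],None,fx=3,fy=3,interpolation=cv2.INTER_CUBIC)
y=cv2.resize(T["image"][140:290,290:440],None,fx=3.8,fy=3.8,interpolation=cv2.INTER_CUBIC)
cv2.imwrite("pics/cs.png",x);cv2.imwrite("pics/ct.png",y)
E
```

```text
(array([266.78985507, 279.36956522]), array([261, 273,  13,  14, 138], dtype=int32)) (array([387.58139535, 257.47674419]), array([383, 253,  10,  10,  86], dtype=int32))
key [ 0.44845965 -0.1002149   0.11683146] [np.float64(0.0007674445600340395), np.float64(0.0007674445600340617)]
s (array([266.94609164, 247.11859838]), array([260, 223,  20,  42, 371], dtype=int32))
t (array([354.156, 256.74 ]), array([337, 248,  35,  16, 250], dtype=int32))
```

View pics/cs.png

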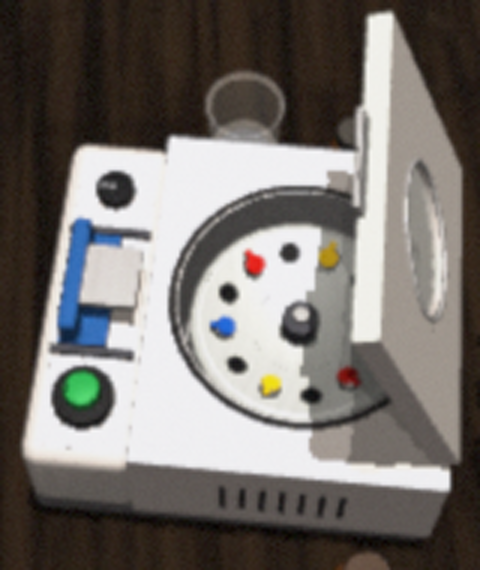

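View pics/ct.png

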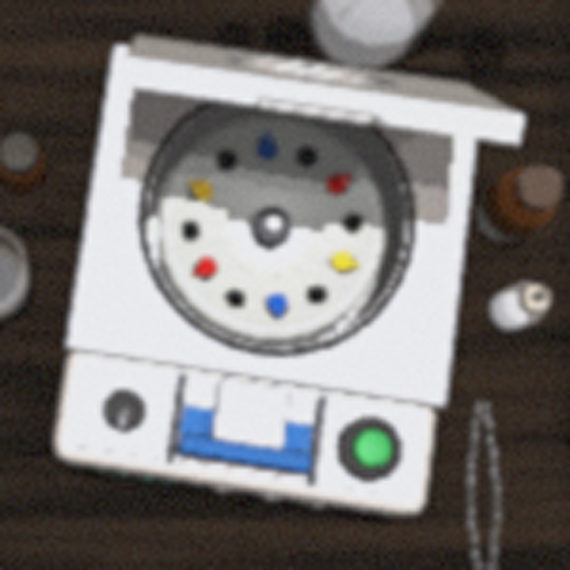

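The crops show the lid's front edge (outer corners: scene crop (395,12)/(382,342), top crop (125,45)/(525,113)), the tub's front top edge (top crop (67,347)-(447,405)), and the thumb front edge (180,450)-(310,472). The latch is drawn back and the flask stands behind the lid.

```bash
python3 - <<'E'
from h import *
d=pickle.load(open("c0.pkl","rb"));S,T=d["scene"],d["top"]
s=lambda u,v:(u/3-.33+240,v/3-.33+150)
t=lambda u,v:(u/3.8-.37+290,v/3.8-.37+140)
np.set_printoptions(precision=4,suppress=True)
L=plane(T,*t(67,347),.114);R=plane(T,*t(447,405),.114);L2=plane(S,*s(168,140),.114);R2=plane(S,*s(128,465),.114)
print("tub top",L,R,np.linalg.norm(L-R),"scene",L2,R2,np.linalg.norm(L2-R2))
M=[]
for a,b in((L,R),(L2,R2)):
    y=(a-b)/np.linalg.norm(a-b);x=np.array([y[1],-y[0],0]);o=(a+b)/2+.057*x;o[2]=0;M.append((o,np.arctan2(x[1],x[0])));print("origin",o,"yaw",M[-1][1])
o=(M[0][0]+M[1][0])/2;w=(M[0][1]+M[1][1])/2;x=np.array([np.cos(w),np.sin(w),0]);y=np.array([-x[1],x[0],0])
loc=lambda p:np.array([(p-o)@x,(p-o)@y,p[2]])
print("mean",o,w)
print("key",loc(np.array([.4485,-.1002,.1168])))
for n,a,b in(("lidL",(395,12),(125,45)),("lidR",(382,342),(525,113))):
    p,e=tri([ray(S,*s(*a)),ray(T,*t(*b))]);print(n,p,e[0],loc(p))
for n,a in(("thL",(180,450)),("thR",(310,472))):p=plane(T,*t(*a),.130);print(n,p,loc(p))
for n,a in(("thLs",(75,220)),("thRs",(60,340))):p=plane(S,*s(*a),.130);print(n,p,loc(p))
h=o+.122*x;print("hinge",h)
p,e=tri([ray(S,438,235),ray(T,432,85)])
print("flask top guess",p,e)
for u in((390,138),(375,150)):print(plane(T,*u,.08))
E
```

```text
tub top [0.503  0.0769 0.114 ] [ 0.4732 -0.1444  0.114 ] 0.2232793896396861 scene [0.5042 0.0728 0.114 ] [ 0.4762 -0.1465  0.114 ] 0.2211143876358675
origin [ 0.5446 -0.0414  0.    ] yaw -0.13394806387767688
origin [ 0.5467 -0.0441  0.    ] yaw -0.12730064507553307
mean [ 0.5457 -0.0427  0.    ] -0.13062435447660498
key [-0.0889 -0.0696  0.1168]
lidL [0.634  0.0456 0.2829] 0.0012726395822447354 [0.0761 0.099  0.2829]
lidR [ 0.6053 -0.1488  0.2803] 0.0006338537009417726 [ 0.0729 -0.0974  0.2803]
thL [0.444  0.0108 0.13  ] [-0.1078  0.0398  0.13  ]
thR [ 0.4331 -0.0629  0.13  ] [-0.109  -0.0346  0.13  ]
thLs [0.4454 0.0066 0.13  ] [-0.1059  0.0358  0.13  ]
thRs [ 0.4374 -0.074   0.13  ] [-0.1033 -0.0451  0.13  ]
hinge [ 0.6666 -0.0586  0.    ]
flask top guess [ 0.71   -0.1399  0.3609] [np.float64(0.019346336322767926), np.float64(0.019346336322768058)]
[ 0.7338 -0.1161  0.08  ]
[ 0.7033 -0.0799  0.08  ]
```

```bash
cat >> h.py <<'E'
from scipy.spatial.transform import Rotation as Ro
O=np.array([.5457,-.0427,0]);W=-.1306;RM=Ro.from_euler('z',W)
RT=RM*Ro.from_matrix(np.array([[-1,0,0],[0,1,0],[0,0,-1.]]))
np.set_printoptions(precision=4,suppress=True)
def tip():
    from plant import state
    s=state();R=Ro.from_quat(s["tool_rot"]);p=s["position"]+R.apply([0,0,.019])
    return s,R,RM.inv().apply(p-O)
def cmd(loc,p0=None):
    "row for tip at machine-frame loc"
    s,R,_=tip();P=O+RM.apply(loc)-R.apply([0,0,.019]) 
    return np.r_[R.inv().apply(P-s["position"])/.8,(R.inv()*RT).as_rotvec()/(np.pi/2)]
E
python3 -c "
from h import *
s,R,t=tip();print(t,O+RM.apply([.113,.02,.36]))
q=cmd([.113,.02,.36]);print(q)"
```

```text
[-0.4561  0.5387  0.2306] [ 0.6603 -0.0376  0.36  ]
[-0.8046 -0.5284 -0.161  -0.001  -0.0001 -0.1007]
```

Emit:
arm_command(
  series=[
    [0,0,-0.05,0,0,0],
    [0,0,-0.1,0,0,0],
    [0,0,-0.161,0,0,0],
    [-0.05,-0.033,-0.161,0,0,-0.05],
    [-0.09,-0.06,-0.161,0,0,-0.1007],
    [-0.13,-0.086,-0.161,0,0,-0.1007],
    [-0.17,-0.112,-0.161,0,0,-0.1007],
    [-0.21,-0.138,-0.161,0,0,-0.1007],
    [-0.25,-0.164,-0.161,0,0,-0.1007],
    [-0.29,-0.19,-0.161,0,0,-0.1007],
  ],
  hand=0,
)

```text
clock: 0.93
position: [0.3435, 0.3377, 0.3789]
tool_rot: [0.065, 0.998, -0.0, -0.0]
force: [1.6, 0.8, 0.0]
gripper_width: 0.002
grasp_force: 0.0
```

```bash
python3 -c "
from h import *
s,R,t=tip();print(t,s['force'],s['gripper_width'])
q=cmd([.113,.02,.36]);print(q)"
```

```text
[-0.25    0.3508  0.3599] [1.5699 0.8328 0.0408] 0.0021378901291776464
[-0.4536 -0.4136 -0.0002 -0.0002 -0.0002  0.0002]
```

Emit:
arm_command(
  series=[
    [-0.037,-0.034,0,0,0,0],
    [-0.074,-0.067,0,0,0,0],
    [-0.111,-0.101,0,0,0,0],
    [-0.148,-0.135,0,0,0,0],
    [-0.185,-0.169,0,0,0,0],
    [-0.222,-0.202,0,0,0,0],
    [-0.259,-0.236,0,0,0,0],
    [-0.296,-0.27,0,0,0,0],
    [-0.333,-0.304,0,0,0,0],
    [-0.36,-0.33,0,0,0,0],
  ],
)

```text
clock: 1.77
position: [0.5955, 0.0374, 0.3782]
tool_rot: [0.066, 0.998, -0.0, -0.0]
force: [0.4, -0.2, -0.3]
gripper_width: -0.001
grasp_force: 0.0
```

Emit:
arm_command(
  series=[
    [-0.034,-0.03,0,0,0,0],
    [-0.067,-0.06,0,0,0,0],
    [-0.094,-0.084,0,0,0,0],
    [-0.094,-0.084,0,0,0,0],
    [-0.094,-0.084,0,0,0,0],
  ],
)

```text
clock: 2.18
position: [0.6603, -0.0375, 0.3773]
tool_rot: [0.066, 0.998, 0.0, -0.001]
force: [0.3, 0.2, 0.1]
gripper_width: -0.005
grasp_force: 0.0
```

```bash
python3 -c "
from h import *
from plant import camera
s,R,t=tip();print(s['clock'],t,s['force'])
a=camera('scene')['image'][60:360,180:500];b=camera('wrist');print(b['mtx'].round(1).tolist())
cv2.imwrite('pics/b1.png',np.hstack([cv2.resize(a,(427,400)),cv2.resize(b['image'],(373,400))]))
print(cmd([.113,.02,.267]))"
```

```text
2.1833 [0.1129 0.0201 0.3583] [0.2965 0.1696 0.1169]
[[309.7, 0.0, 318.2], [0.0, 309.7, 202.4], [0.0, 0.0, 1.0]]
[-0.0017 -0.0022  0.1159  0.0004 -0.0009  0.0002]
```

View pics/b1.png

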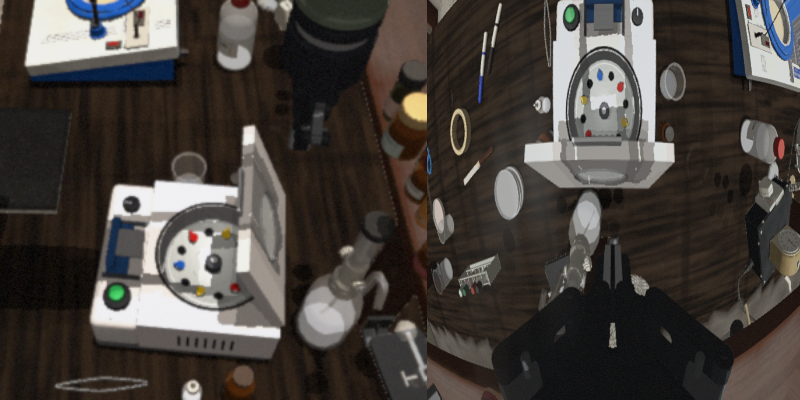

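The fingers (wrist half, (612,245)) are behind the lid's outer face, with the flask off to the side. I'll descend, then push.

Emit:
arm_command(
  series=[
    [0,0,0.035,0,0,0],
    [0,0,0.07,0,0,0],
    [0,0,0.1,0,0,0],
    [0,0,0.115,0,0,0],
    [0,0,0.115,0,0,0],
    [0,0,0.115,0,0,0],
  ],
)

```text
clock: 2.78
position: [0.6592, -0.0351, 0.2875]
tool_rot: [0.065, 0.998, 0.0, -0.0]
force: [0.6, 0.5, 0.4]
gripper_width: -0.001
grasp_force: 0.0
```

```bash
cat >> h.py <<'E'
def arc(ths,r=.152,over=0.0,y=.02):
    for th in ths:
        c,s_=np.cos(th),np.sin(th);n=.008-over
        print(round(th,2),cmd([.122-r*c+n*s_+.011,y,.1215+r*s_+n*c])[:3].round(3).tolist())
E
python3 -c "
from h import *
s,R,t=tip();print(s['clock'],t,s['force'])
arc(np.linspace(1.25,.7,10),over=.002)"
```

```text
2.7833 [0.1115 0.0223 0.2685] [0.6181 0.5437 0.4357]
1.25 [0.026, -0.003, 0.001]
1.19 [0.037, -0.003, 0.005]
1.13 [0.048, -0.003, 0.009]
1.07 [0.058, -0.003, 0.014]
1.01 [0.069, -0.003, 0.019]
0.94 [0.078, -0.003, 0.025]
0.88 [0.088, -0.003, 0.032]
0.82 [0.097, -0.003, 0.04]
0.76 [0.106, -0.003, 0.047]
0.7 [0.114, -0.003, 0.056]
```

Emit:
arm_command(
  series=[
    [0.013,0,0.001,0,0,0],
    [0.02,0,0.001,0,0,0],
    [0.026,0,0.001,0,0,0],
    [0.032,0,0.003,0,0,0],
    [0.037,0,0.005,0,0,0],
    [0.043,0,0.007,0,0,0],
    [0.048,0,0.009,0,0,0],
    [0.053,0,0.0115,0,0,0],
    [0.058,0,0.014,0,0,0],
    [0.058,0,0.014,0,0,0],
  ],
)

```text
clock: 3.62
position: [0.6128, -0.0301, 0.2753]
tool_rot: [0.065, 0.998, 0.0, -0.001]
force: [-0.5, 0.0, -0.2]
gripper_width: -0.005
grasp_force: 0.0
```

```bash
python3 -c "
from h import *
from plant import camera
s,R,t=tip();print(s['clock'],t,s['force'])
a=camera('scene')['image'][60:360,180:500];b=camera('wrist')
cv2.imwrite('pics/b2.png',np.hstack([cv2.resize(a,(427,400)),cv2.resize(b['image'],(373,400))]))
arc(np.linspace(1.07,.55,10),over=.002)"
```

```text
3.6167 [0.0648 0.0212 0.2563] [-0.4971  0.0099 -0.2111]
1.07 [0.0, -0.001, -0.002]
1.01 [0.01, -0.001, 0.003]
0.95 [0.019, -0.001, 0.009]
0.9 [0.028, -0.001, 0.015]
0.84 [0.037, -0.001, 0.022]
0.78 [0.045, -0.001, 0.029]
0.72 [0.053, -0.001, 0.037]
0.67 [0.06, -0.001, 0.045]
0.61 [0.067, -0.001, 0.054]
0.55 [0.073, -0.001, 0.063]
```

View pics/b2.png

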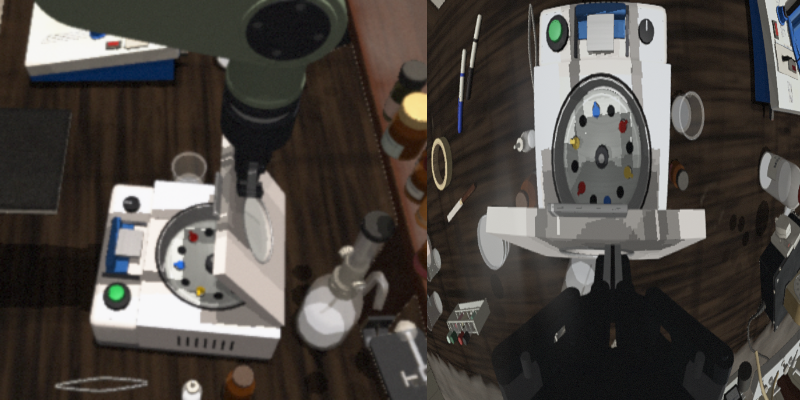

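The tips at (250,190) are on the lid's outer face near its edge, and the lid has begun to lean forward. I'll continue along the arc.

Emit:
arm_command(
  series=[
    [0.005,0,0.001,0,0,0],
    [0.01,0,0.003,0,0,0],
    [0.0145,0,0.006,0,0,0],
    [0.019,0,0.009,0,0,0],
    [0.0235,0,0.012,0,0,0],
    [0.028,0,0.015,0,0,0],
    [0.0325,0,0.0185,0,0,0],
    [0.037,0,0.022,0,0,0],
    [0.041,0,0.0255,0,0,0],
    [0.045,0,0.029,0,0,0],
  ],
)

```text
clock: 4.55
position: [0.5778, -0.0254, 0.2525]
tool_rot: [0.065, 0.998, 0.0, 0.0]
force: [1.8, 0.4, -0.1]
gripper_width: 0.0
grasp_force: 0.7
```

```bash
python3 -c "
from h import *
s,R,t=tip();print(s['clock'],t,s['force'])
arc(np.linspace(.76,.4,10),over=.002)"
```

```text
4.55 [0.0295 0.0213 0.2335] [ 1.8306  0.357  -0.1015]
0.76 [0.003, -0.002, 0.004]
0.72 [0.009, -0.002, 0.009]
0.68 [0.014, -0.002, 0.015]
0.64 [0.019, -0.002, 0.02]
0.6 [0.023, -0.002, 0.026]
0.56 [0.028, -0.002, 0.033]
0.52 [0.032, -0.002, 0.039]
0.48 [0.036, -0.002, 0.046]
0.44 [0.039, -0.002, 0.052]
0.4 [0.043, -0.002, 0.059]
```

Emit:
arm_command(
  series=[
    [0.003,0,0.003,0,0,0],
    [0.009,0,0.009,0,0,0],
    [0.014,0,0.015,0,0,0],
    [0.019,0,0.02,0,0,0],
    [0.023,0,0.026,0,0,0],
    [0.028,0,0.033,0,0,0],
    [0.032,0,0.039,0,0,0],
    [0.036,0,0.046,0,0,0],
    [0.039,0,0.052,0,0,0],
    [0.043,0,0.059,0,0,0],
  ],
)

```text
clock: 5.38
position: [0.5438, -0.021, 0.205]
tool_rot: [0.065, 0.998, 0.0, -0.0]
force: [0.1, 0.2, 1.2]
gripper_width: 0.003
grasp_force: 0.6
```

```bash
python3 -c "
from h import *
s,R,t=tip();print(s['clock'],t,s['force'])
arc(np.linspace(.38,.02,10),over=.002)"
```

```text
5.3833 [-0.0048  0.0213  0.186 ] [0.1086 0.2319 1.1826]
0.38 [0.001, -0.002, 0.003]
0.34 [0.004, -0.002, 0.01]
0.3 [0.007, -0.002, 0.017]
0.26 [0.009, -0.002, 0.025]
0.22 [0.012, -0.002, 0.032]
0.18 [0.013, -0.002, 0.039]
0.14 [0.015, -0.002, 0.047]
0.1 [0.016, -0.002, 0.054]
0.06 [0.017, -0.002, 0.062]
0.02 [0.018, -0.002, 0.069]
```

Slower for the last stretch.

Emit:
arm_command(
  series=[
    [0.001,0,0.003,0,0,0],
    [0.003,0,0.0085,0,0,0],
    [0.005,0,0.014,0,0,0],
    [0.007,0,0.0195,0,0,0],
    [0.009,0,0.025,0,0,0],
    [0.0105,0,0.0305,0,0,0],
    [0.012,0,0.036,0,0,0],
    [0.0135,0,0.0415,0,0,0],
    [0.015,0,0.047,0,0,0],
    [0.016,0,0.052,0,0,0],
  ],
)

```text
clock: 6.22
position: [0.5316, -0.0194, 0.1635]
tool_rot: [0.065, 0.998, 0.0, 0.0]
force: [0.2, 0.2, 0.7]
gripper_width: -0.006
grasp_force: 0.6
```

Emit:
arm_command(
  series=[
    [0,0,0.003,0,0,0],
    [0.001,0,0.006,0,0,0],
    [0.001,0,0.009,0,0,0],
    [0.001,0,0.012,0,0,0],
    [0.001,0,0.015,0,0,0],
    [0.001,0,0.017,0,0,0],
    [0.001,0,0.019,0,0,0],
    [0.001,0,0.019,0,0,0],
  ],
)

```text
clock: 6.88
position: [0.5304, -0.0193, 0.1486]
tool_rot: [0.065, 0.998, 0.0, -0.0]
force: [0.3, 0.5, -0.3]
gripper_width: 0.003
grasp_force: 0.0
```

```bash
python3 -c "
from h import *
s,R,t=tip();print(s['clock'],t,s['force'])
"
```

```text
6.8833 [-0.0182  0.0212  0.1296] [ 0.3158  0.47   -0.3314]
```

Emit:
arm_command(
  series=[
    [0,0,0.001,0,0,0],
    [0,0,0.002,0,0,0],
    [0,0,0.003,0,0,0],
    [0,0,0.004,0,0,0],
    [0,0,0.004,0,0,0],
  ],
)

```text
clock: 7.3
position: [0.5307, -0.0193, 0.1482]
tool_rot: [0.065, 0.998, 0.0, 0.001]
force: [-6.3, 0.1, 17.8]
gripper_width: 0.001
grasp_force: 9.0
```

```bash
python3 -c "
from h import *
s,R,t=tip();print(s['clock'],t,s['force'])
"
```

```text
7.3 [-0.0179  0.0213  0.1292] [-6.3415  0.1206 17.8473]
```

Emit:
arm_command(
  series=[
    [0,0,-0.004,0,0,0],
    [0,0,-0.03,0,0,0],
    [0,0,-0.06,0,0,0],
    [0.045,-0.01,-0.06,0,0,0],
    [0.09,-0.02,-0.06,0,0,0],
    [0.135,-0.026,-0.06,0,0,0],
    [0.146,-0.026,-0.06,0,0,0],
    [0.146,-0.026,-0.06,0,0,0],
  ],
)

```text
clock: 7.97
position: [0.4096, -0.0246, 0.1935]
tool_rot: [0.065, 0.998, 0.0, -0.0]
force: [-0.2, -0.2, -0.5]
gripper_width: 0.0
grasp_force: 0.0
```

```bash
python3 -c "
from h import *
from plant import camera
s,R,t=tip();print(s['clock'],t,s['force'])
a=camera('scene')['image'][160:340,230:420];b=camera('wrist');w=b['image']
pickle.dump(b,open('w.pkl','wb'))
cv2.imwrite('pics/b3.png',np.hstack([cv2.resize(a,(317,300)),cv2.resize(w,(480,300))]))
print(cmd([-.135,0,.113]))"
```

```text
7.9667 [-0.1373  0.0003  0.1745] [-0.2083 -0.2172 -0.5047]
[ 0.0022 -0.0007  0.0775  0.0002  0.0018  0.    ]
```

View pics/b3.png

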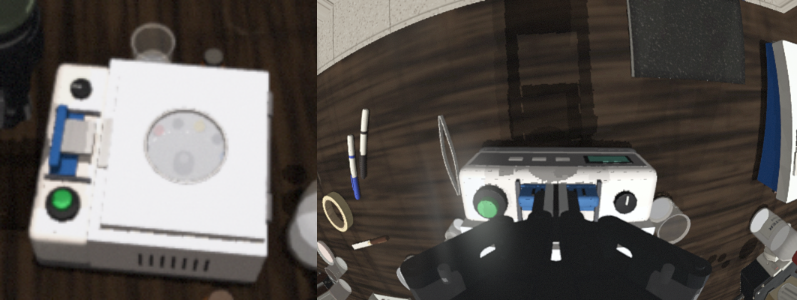

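The lid lies level in the scene half, and the fingers at (557,195) in the wrist half are centred on the blue thumb piece. Next I go down in front of it and push.

Emit:
arm_command(
  series=[
    [0,0,0.025,0,0,0],
    [0,0,0.05,0,0,0],
    [0,0,0.0775,0,0,0],
    [0,0,0.0775,0,0,0],
    [-0.006,0,0.0775,0,0,0],
    [-0.011,0,0.0775,0,0,0],
    [-0.016,0,0.0775,0,0,0],
    [-0.021,0,0.0775,0,0,0],
  ],
)

```text
clock: 8.73
position: [0.4299, -0.027, 0.1325]
tool_rot: [0.065, 0.998, 0.0, 0.001]
force: [-2.3, -0.4, 2.1]
gripper_width: 0.001
grasp_force: 1.1
```

```bash
python3 -c "
from h import *
s,R,t=tip();print(s['clock'],t,s['force'])
"
```

```text
8.7333 [-0.1169  0.0005  0.1135] [-2.2631 -0.4204  2.0557]
```

Emit:
arm_command(
  series=[
    [-0.004,0,0,0,0,0],
    [-0.008,0,0,0,0,0],
    [-0.012,0,0,0,0,0],
    [-0.016,0,0,0,0,0],
    [-0.018,0,0,0,0,0],
  ],
)

```text
clock: 9.15
position: [0.4434, -0.0288, 0.1316]
tool_rot: [0.065, 0.998, 0.0, 0.0]
force: [-1.8, -0.1, 1.6]
gripper_width: 0.001
grasp_force: 1.0
```

Emit:
arm_command(
  series=[
    [-0.002,0,0,0,0,0],
    [-0.004,0,0,0,0,0],
    [-0.005,0,0,0,0,0],
  ],
)

```text
clock: 9.4
position: [0.4436, -0.0289, 0.1311]
tool_rot: [0.065, 0.998, 0.0, -0.004]
force: [-11.3, 0.8, 9.4]
gripper_width: -0.003
grasp_force: 5.7
```

```bash
python3 -c "
from h import *
s,R,t=tip();print(s['clock'],t,s['force'])
"
```

```text
9.4 [-0.1032  0.0004  0.1121] [-11.293    0.7811   9.4235]
```

Emit:
arm_command(
  series=[
    [-0.002,0,0,0,0,0],
    [-0.004,0,0,0,0,0],
    [-0.004,0,0,0,0,0],
  ],
)

```text
clock: 9.65
position: [0.4438, -0.029, 0.1308]
tool_rot: [0.065, 0.998, 0.0, -0.008]
force: [-17.1, 2.0, 13.3]
gripper_width: 0.003
grasp_force: 8.4
```

```bash
python3 -c "
from h import *
s,R,t=tip();print(s['clock'],t,s['force'])
"
```

```text
9.65 [-0.1031  0.0003  0.1118] [-17.0564   1.957   13.3148]
```

Emit:
arm_command(
  series=[
    [0.015,0,0,0,0,0],
    [0.035,0,0,0,0,0],
    [0.04,0,-0.03,0,0,0],
    [0.04,0,-0.07,0,0,0],
    [0.07,0,-0.1,0,0,0],
    [0.07,0,-0.1,0,0,0],
  ],
)

```text
clock: 10.15
position: [0.3948, -0.0223, 0.2155]
tool_rot: [0.065, 0.998, 0.0, 0.004]
force: [-1.3, 0.4, 1.2]
gripper_width: -0.002
grasp_force: 0.0
```

```bash
python3 -c "
from h import *
from plant import camera
s,R,t=tip();print(s['clock'],t,s['force'])
S=camera('scene');T=camera('top')
g=(45,100,60),(75,255,255);bl=(100,120,60),(130,255,255)
print(blob(S['image'],*bl,(240,180,310,330)),blob(T['image'],*bl,(300,140,420,280)))
a=S['image'][210:310,245:345];b=T['image'][225:285,300:410]
cv2.imwrite('pics/b4.png',np.hstack([cv2.resize(a,(350,350),interpolation=2),cv2.resize(b,(450,350),interpolation=2)]))
print(cmd([-.0889,-.0696,.150]))"
```

```text
10.15 [-0.1521  0.0006  0.1965] [-1.2931  0.3868  1.2421]
(array([275.9811, 247.9459]), array([269, 224,  20,  42, 370], dtype=int32)) (array([354.7645, 249.3359]), array([338, 240,  35,  17, 259], dtype=int32))
[-0.0784 -0.0877  0.0544  0.0002  0.0027  0.    ]
```

View pics/b4.png

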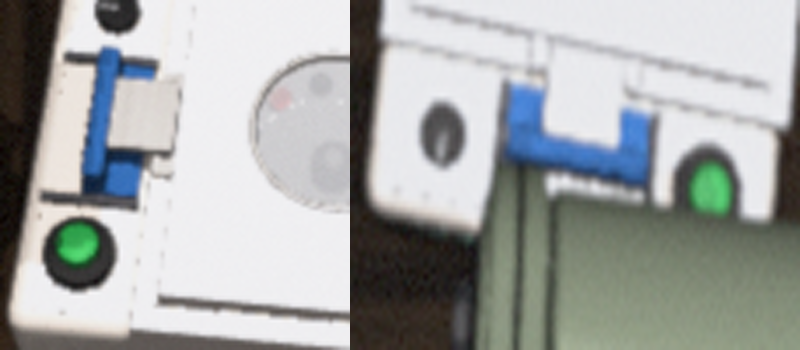

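The blue thumb moved 9 px toward the lid in the scene view, about 17.7 mm. Its steel tongue lies over the lid's lip at (170,110), so the latch is home. Now the key.

Emit:
arm_command(
  series=[
    [0,-0.04,0,0,0,0],
    [0,-0.0877,0,0,0,0],
    [-0.04,-0.0877,0,0,0,0],
    [-0.0784,-0.0877,0.02,0,0,0],
    [-0.0784,-0.0877,0.054,0,0,0],
    [-0.0784,-0.0877,0.07,0,0,0],
    [-0.0784,-0.0877,0.078,0,0,0],
    [-0.0784,-0.0877,0.078,0,0,0],
  ],
)

```text
clock: 10.92
position: [0.4467, -0.0999, 0.1465]
tool_rot: [0.065, 0.998, 0.001, -0.002]
force: [0.3, 0.5, 0.6]
gripper_width: -0.001
grasp_force: 0.0
```

```bash
python3 -c "
from h import *
from plant import camera
s,R,t=tip();print(s['clock'],t,s['force'])
a=camera('scene')['image'][200:310,230:350];b=camera('wrist')['image']
cv2.imwrite('pics/b5.png',np.hstack([cv2.resize(a,(320,300),interpolation=2),cv2.resize(b,(480,300))]))
print(cmd([-.0889,-.0696,.118]))"
```

```text
10.9167 [-0.0908 -0.0696  0.1275] [0.2977 0.5133 0.5657]
[-0.0007  0.0001  0.0149  0.0001 -0.      0.0001]
```

View pics/b5.png

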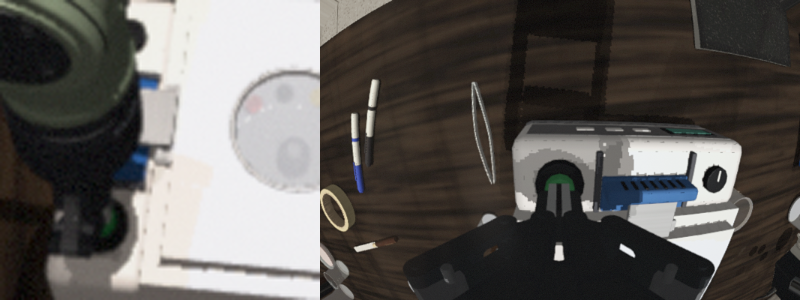

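The fingers sit over the green key, centred in y at (560,190) in the wrist half. I'll shift about 2 mm toward +x and press slowly.

Emit:
arm_command(
  series=[
    [-0.003,0,0,0,0,0],
    [-0.003,0,0.003,0,0,0],
    [-0.003,0,0.005,0,0,0],
    [-0.003,0,0.007,0,0,0],
    [-0.003,0,0.007,0,0,0],
  ],
)

```text
clock: 11.43
position: [0.4498, -0.1004, 0.1435]
tool_rot: [0.065, 0.998, 0.0, 0.0]
force: [-0.9, 0.7, -0.5]
gripper_width: -0.0
grasp_force: 0.0
```

Emit:
arm_command(
  series=[
    [0,0,0.001,0,0,0],
    [0,0,0.002,0,0,0],
    [0,0,0.002,0,0,0],
  ],
)

```text
clock: 11.68
position: [0.45, -0.1004, 0.1419]
tool_rot: [0.065, 0.998, 0.0, 0.0]
force: [0.4, -0.5, 0.9]
gripper_width: -0.003
grasp_force: 0.7
```

Emit:
arm_command(
  series=[
    [0,0,0.001,0,0,0],
    [0,0,0.002,0,0,0],
    [0,0,0.002,0,0,0],
  ],
)

```text
clock: 11.93
position: [0.4501, -0.1004, 0.1404]
tool_rot: [0.065, 0.998, 0.0, 0.0]
force: [-0.6, 0.3, 2.2]
gripper_width: 0.0
grasp_force: 1.2
```

Emit:
arm_command(
  series=[
    [0,0,0.001,0,0,0],
    [0,0,0.002,0,0,0],
    [0,0,0.002,0,0,0],
  ],
)

```text
clock: 12.18
position: [0.4501, -0.1004, 0.1387]
tool_rot: [0.065, 0.998, 0.0, 0.0]
force: [-0.5, 1.1, 2.5]
gripper_width: -0.002
grasp_force: 1.8
```

```bash
python3 -c "
from h import *
s,R,t=tip();print(s['clock'],t,s['force'])
"
```

```text
12.1833 [-0.0873 -0.0697  0.1197] [-0.5255  1.0514  2.5431]
```

Spring contact began near tip z = 0.123 as expected, so I'll keep pressing to the stop.

Emit:
arm_command(
  series=[
    [0,0,0.001,0,0,0],
    [0,0,0.002,0,0,0],
    [0,0,0.002,0,0,0],
  ],
)

```text
clock: 12.43
position: [0.4501, -0.1004, 0.1371]
tool_rot: [0.065, 0.998, 0.0, 0.0]
force: [-0.7, 0.6, 3.8]
gripper_width: -0.0
grasp_force: 2.4
```

Emit:
arm_command(
  series=[
    [0,0,0.001,0,0,0],
    [0,0,0.002,0,0,0],
    [0,0,0.002,0,0,0],
  ],
)

```text
clock: 12.68
position: [0.4501, -0.1005, 0.1369]
tool_rot: [0.065, 0.998, -0.0, 0.0]
force: [-3.9, 1.6, 14.5]
gripper_width: 0.003
grasp_force: 7.3
```

Emit:
arm_command(
  series=[
    [0,0,0.001,0,0,0],
    [0,0,0.001,0,0,0],
    [0,0,0.001,0,0,0],
  ],
)

```text
clock: 12.93
position: [0.4502, -0.1005, 0.1368]
tool_rot: [0.065, 0.998, -0.0, 0.001]
force: [-6.1, 1.2, 20.1]
gripper_width: 0.002
grasp_force: 10.0
```

```bash
python3 -c "
from plant import job_done;print(job_done())"
```

```text
the job is handed in; nothing more can be done
None
```

I handed the job in at about 13 s: the lid is shut, the latch is home over the lip, and the finger is holding the green key at its bottom stop with about 20 N; `job_done()` returned no verdict.

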